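# Pack the film-guide plates in the spares tray

### The arm

A 6-joint arm with a two-finger parallel gripper is mounted at the origin on the work surface. World frame = base frame: x ahead of the robot, y to its left, z up, the work surface at z = 0. Lengths are in mm, angles in rad, forces in N, time in s.
With the tool pointing down it reaches from about 275 to 750 mm from the base axis. Payload 10.2 kg.
Tool frame: the origin (TCP) lies midway between the tips of the shut fingers; the grasp point (between the pads) lies grip_depth behind it (grip_depth is the distance from the TCP to the grasp point, in mm); z points along the fingers, y is the line along which they close (so a half turn about z gives the same grasp; the last joint's range is limited). The gripper opens to 85 mm and grips with 20 to 120 N. Pads are 22 mm wide; open, the fingers measure 114 mm over their backs; the gripper's body (76 mm by 85 mm) begins 54 mm behind the grasp point. The pads swing forward as they close: fully open they stand 13 mm farther back than shut.
Start: joints at [-1.382, 0.313, 1.498, -0, 1.331, -0.223], TCP at [210.124, -481.123, 231.294] pointing down, gripper open.
Joint ranges: [-2.94, 2.94], [-0.97, 2.17], [0.19, 2.56], [-1.23, 4.37], [0.02, 3.11], [-2.88, 2.88]. Speed limits (rad/s): [2.39, 2.39, 3.01, 3.14, 3.14, 3.14].

### API

Orientations are given as a unit quaternion [w, x, y, z].
In Python, from rig import * gives the robot as it stands.
- The arm moves only by the tool servo_tool, never from a script. Its argument "commands" is a list of rows, each a list of 3 entries, a list of its own where there are three numbers: the gripper command: -1 is fully open, 1 is shut, values between are in proportion, then the shift along the tool's x, y, z in m, then the turn, a rotation vector about the tool's x, y, z in units of 6 degrees (1.0 is 6 degrees). In form: [[grip, [dx, dy, dz], [ax, ay, az]], ...]. A call has 1 to 10 rows; each row shifts and turns the commanded pose from where the row before left it, along the tool's axes as they then stand; what a row does not reach is not made up. A row lasts 1/12 s, in which the tool goes at most 41.7 mm and 7.16 degrees, less where a joint would pass 70% of its speed; a pose out of reach is approached as far as the arm can. A call is refused whole if a number of a shift passes 0.0417 or a number of a turn 1, either way. A call with a gripper value outside its range is refused whole. The fingers move at their own pace and stop on an object; "squeeze" is the grip in N (left out, the last holds). Time passes only in rows, so rows that do not move let the fingers close. It gives the time, the measured TCP pose, the force, the opening and the grip force at its end, in the units of the state.
- sense(): the state, without advancing time (a new reading comes with each control period).
- capture(name): name is "scene" or "side" or "wrist"; returns a dict with "pixels" (480x640x3 uint8, red, green, blue), "z_map" (480x640 float32, mm along the optical axis (not along the pixel's ray), 0 where there is no reading), "fx", "fy", "cx", "cy" (pixels), "distortion" ([k1, k2, p1, p2, k3] as OpenCV has them; the pictures are not rectified), "rvec" (rotation vector, rad) and "tvec" (3), from world to camera coordinates, as OpenCV has them; the wrist camera has in their place "T_tool_cam" (4x4, takes a point from camera to tool coordinates, whose origin is the TCP and whose axes are the flange's). Camera axes: x right, y down, z forward; pixel columns grow to the right and rows downward; lengths in mm; the calibration is good to about 2 mm. A picture is of the moment at which its call begins: read the wrist's pose just before it.
- finish_job(): hands the job in; it is judged then, once.
The state is a dict: "time_s": time; "joints": joint angles; "dq": joint speeds; "tau": joint torques, N m; "eef_pos": TCP position; "ee_rot": TCP orientation; "force": force on the tool from outside, world axes, zero at the start; "wrist_torque": the same for the moment, N m; "grip_width": opening from 0.0 (shut) to 1.0 (fully open); "grip_force": force on a finger pad.
Only numpy, scipy, OpenCV 4.12 (cv2) and the standard library are available. Lean on these libraries where they do the work, as an engineer would, in place of code of your own. Each camera call takes 0.05 s, during which the arm holds its last target. There are 200 camera calls.

### The job

Of the L-shaped film-guide plates on the bench, pack the two large ones (not the small one) into the shallow black tray so that both lie flat on its floor, posts up, neither resting on the other or on the rim. They only fit together if one is turned half a turn from the other, each along its own side of the tray.

Things in the scene. Friction and masses are not known exactly. Their poses are not given: they have to be found in the camera images.
- tray_floor (a point): Shallow black tray fixed to the bench: centre of its inner floor, 4 mm above the bench. x along its length, y across, z up. Inside 180 x 96 mm; walls 4 mm thick, 10 mm above the floor. The plates fit, with 8 mm or so to spare: one with axes parallel to the tray's, post at x = -36, y = -20 mm; the other turned 180 degrees, post at x = +36, y = +20 mm (either plate in either place).
- post_a (a point): Large L-plate, aluminium, 0.18 kg, 8 mm thick, lying flat: centre of its upright square post (24 x 24 mm, to grip by; faces along x and y), 32 mm above the plate's underside, 24 mm below the post's top. Arm: x -44 to +68, y -18 to +12 mm. Foot: x -44 to -14, on to y +58 mm, with a black roller 18 mm wide at x -31, y +44 mm, its top 27 mm above the underside. z up.
- post_b (a point): The other large L-plate, identical to the first, same axes: centre of its square post. (A straight plate, 140 x 30 mm, and a small L-plate, 66 x 54 mm, with the same kind of post, lie nearby and are not listed.)
Things that resemble listed ones, but are neither listed nor needed, are in the scene too. What is shaped like the part that bears post_b but blue or brown is not meant. Leave any orange look-alike of the part that bears post_a alone.

How it is judged:
By the outcome, as a careful person would: the job done as asked, in the order asked, and still so for the second after the job is handed in, with the robot touching nothing.
It also fails if it takes over 64 s, if anything falls off the work surface, if the arm or the gripper's body presses on something with over 40 N, if the wrist force passes 120 N, or if a joint passes its speed limit or range.

## Working session

There is one attempt and no reset: what is moved stays moved. The work goes in short steps, Python scripts to look and compute and a tool call to move; the robot and the scene stay as the last step left them, time stands still between calls to the robot, and variables do not carry over. Pictures are saved under pics/ and viewed, at most 10 in all, crops included, and the job is handed in when it is done.

Besides the shell and the picture viewer there is one more tool, called after "Call:" as name([rows], argument=value, ...), one row to a line, values as JSON. servo_tool: Moves the arm, as the interface text tells. Its arguments: {"type":"object","properties":{"commands":{"type":"array"},"squeeze":{"type":"number"}},"required":["commands"]}

```bash
mkdir -p pics; ls
cat > h.py <<'E'
from rig import *
import numpy as np, cv2
def K(c): return np.array([[c['fx'],0,c['cx']],[0,c['fy'],c['cy']],[0,0,1.]]),np.array(c['distortion'],float)
def pose(c,s=None):
    if 'rvec' in c:
        R=cv2.Rodrigues(np.array(c['rvec'],float))[0];t=np.array(c['tvec'],float).ravel();return R.T,-R.T@t
    from scipy.spatial.transform import Rotation as Ro
    w,x,y,z=s['ee_rot'];Rt=Ro.from_quat([x,y,z,w]).as_matrix();T=np.array(c['T_tool_cam'])
    return Rt@T[:3,:3],Rt@T[:3,3]+np.array(s['eef_pos'])
def plane(c,uv,z,s=None):
    k,d=K(c);R,o=pose(c,s)
    p=cv2.undistortPoints(np.array(uv,float).reshape(-1,1,2),k,d).reshape(-1,2)
    r=np.c_[p,np.ones(len(p))]@R.T
    return o+r*((z-o[2])/r[:,2])[:,None]
def cloud(c,s=None):
    k,d=K(c);R,o=pose(c,s);v,u=np.mgrid[:480,:640]
    p=cv2.undistortPoints(np.stack([u,v],-1).reshape(-1,1,2).astype(float),k,d).reshape(-1,2)
    Z=c['z_map'].reshape(-1,1);P=o+(np.c_[p,np.ones(len(p))]*Z)@R.T
    P[Z[:,0]<=0]=np.nan
    return P.reshape(480,640,3)
E
python3 - <<'E'
from h import *
print(sense())
for n in ['scene','side','wrist']:
    s=sense();c=capture(n);np.save(n+'0.npy',dict(c=c,s=s),allow_pickle=True)
    cv2.imwrite(f'pics/{n}0.png',c['pixels'][...,::-1]);R,o=pose(c,s);print(n,o,R[:,2],c['fx'])
print(c['T_tool_cam'])
E
```

```text
pics
{'time_s': 0.0, 'joints': array([-1.38240459e+00,  3.13486809e-01,  1.49845301e+00, -1.54363641e-05,
        1.33101579e+00, -2.23419994e-01]), 'dq': array([-5.88394824e-05,  1.31573330e-03,  6.28765308e-05, -1.00424046e-03,
       -7.79758168e-04, -4.25968581e-04]), 'tau': array([-6.28412290e-04, -4.12265074e+01, -2.59745693e+01, -2.49505629e-04,
        4.13007976e-03, -5.33282858e-06]), 'eef_pos': array([ 210.06628976, -480.85045977,  230.71025201]), 'ee_rot': array([-6.81505361e-04,  9.78875575e-01,  2.04455725e-01,  4.43992826e-06]), 'force': array([ 0.4955232 , -0.51355451, -0.05534834]), 'wrist_torque': array([-0.03651952,  0.05328357,  0.06641465]), 'grip_force': 0.0, 'grip_width': 1.0014965920944041}
scene [1141.2548407   638.1513592  1128.34646261] [-0.43476885 -0.42592502 -0.79345064] 617.6975307396402
side [276.70216446 673.73923561 677.54027891] [ 0.27943288 -0.68885265 -0.66887913] 445.39951921882204
wrist [ 282.58519895 -449.46380324  375.2543575 ] [-0.28116534 -0.12193765 -0.95188091] 348.6820422318513
[[ 8.80612393e-04 -9.51805476e-01 -3.06701093e-01  7.90417674e+01]
 [ 9.99999612e-01  8.39967420e-04  2.64513116e-04  6.62143341e-02]
 [ 5.85389408e-06 -3.06701207e-01  9.51805846e-01 -1.44440481e+02]
 [ 0.00000000e+00  0.00000000e+00  0.00000000e+00  1.00000000e+00]]
```

View pics/scene0.png

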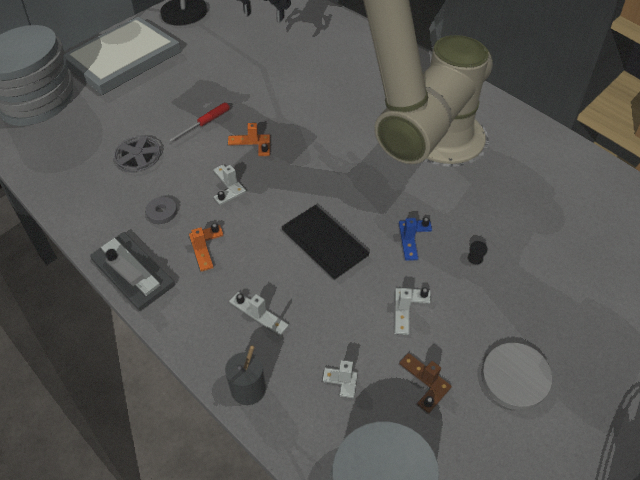

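View pics/side0.png

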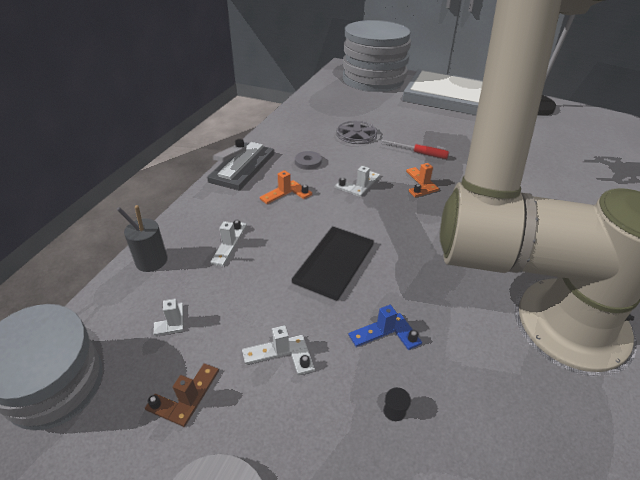

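Candidates at scene pixels: white at (229,183), (258,308), (405,305), (341,377); blue at (410,240), brown at (428,378) and orange at (250,140), (203,248) are ruled out by colour. (258,308) looks straight and (341,377) is the small one with no roller, which leaves (229,183) and (405,305) as the large L's. I'll confirm this in a crop and measure.

```bash
cat > m.py <<'E'
from h import *
def mask(c): 
    h=cv2.cvtColor(c['pixels'],cv2.COLOR_RGB2HSV); return (h[...,1]<60)&(h[...,2]>125)
def look(n,c,s=None,cent=None,r=75):
    """plate whose post is near cent: edges at plate top, post top"""
    P=cloud(c,s);near=np.hypot(P[...,0]-cent[0],P[...,1]-cent[1])<r
    pt=near&(P[...,2]>51)&(P[...,2]<62);q=P[pt]
    pt2=near&(P[...,2]>4)&(P[...,2]<12)&mask(c)
    ro=near&(P[...,2]>20)&(P[...,2]<32)&(c['pixels'].max(-1)<80)
    print(n,'post n',len(q),q.mean(0).round(1),cv2.minAreaRect(q[:,:2].astype(np.float32)))
    print('  plate',pt2.sum(),np.nanmedian(P[pt2][:,2]).round(1),cv2.minAreaRect(P[pt2][:,:2].astype(np.float32)))
    if ro.sum(): print('  roller',ro.sum(),P[ro].mean(0).round(1))
    return pt,pt2,ro
E
python3 - <<'E'
from m import *
D={n:np.load(n+'0.npy',allow_pickle=True).item() for n in ['scene','side']}
S=D['scene']['c']
P=cloud(S)
for n,uv in dict(A=(227,172),B=(405,297),st=(258,302),sm=(346,368)).items():
    g=P[uv[1]-8:uv[1]+9,uv[0]-8:uv[0]+9].reshape(-1,3);g=g[g[:,2]>45];ce=g.mean(0);print(n,ce,len(g))
    for k in D: look(k,D[k]['c'],None,ce)
for k in D:
    c=D[k]['c'];P=cloud(c);d=(c['pixels'].max(-1)<45)
    x0=plane(S,[(325,240)],5)[0]
    near=np.hypot(P[...,0]-x0[0],P[...,1]-x0[1])<125
    f=near&(P[...,2]>1)&(P[...,2]<8)&d; w=near&(P[...,2]>11)&(P[...,2]<18)&d;t=near&d
    for nm,m in [('floor',f),('rim',w)]: print(k,nm,m.sum(),np.median(P[m][:,2]),cv2.minAreaRect(P[m][:,:2].astype(np.float32)))
im=S['pixels'][...,::-1]
a=[cv2.resize(im[v-50:v+50,u-50:u+50],(400,300),interpolation=cv2.INTER_CUBIC) for u,v in [(229,183),(410,305),(258,310),(341,377)]]
cv2.imwrite('pics/crop1.png',np.vstack([np.hstack(a[:2]),np.hstack(a[2:])]))
E
```

```text
A [ 535.94364354 -261.76392864   53.86511053] 104
scene post n 83 [ 534.8 -262.4   55.3] ((535.0330200195312, -262.0464782714844), (30.949018478393555, 25.458005905151367), 86.02690124511719)
  plate 260 7.2 ((552.58740234375, -278.86444091796875), (114.43404388427734, 74.05776977539062), 80.166259765625)
  roller 29 [ 581.3 -238.2   23.8]
side post n 67 [ 534.3 -261.3   55.4] ((533.5690307617188, -263.8822326660156), (29.67439842224121, 24.48296546936035), 77.9081039428711)
  plate 266 7.8 ((553.0601806640625, -278.3205261230469), (115.24690246582031, 75.52030181884766), 80.72853088378906)
  roller 21 [ 582.  -236.6   23.2]
B [508.23025447 277.37210299  54.42328201] 137
scene post n 125 [506.3 276.1  55.8] ((505.7450256347656, 276.02435302734375), (25.84331703186035, 23.982925415039062), 39.53876876831055)
  plate 477 7.7 ((504.2950439453125, 298.42822265625), (114.88387298583984, 73.35244750976562), 38.73794174194336)
  roller 38 [456.3 289.   24.1]
side post n 191 [505.2 276.4  56.2] ((505.6372375488281, 275.6324768066406), (24.466442108154297, 25.815391540527344), 40.888553619384
[... 1160 characters left out ...]
05, 24.554706573486328), 35.0704231262207)
  plate 288 8.3 ((727.1832275390625, 327.7259216308594), (91.62936401367188, 114.26019287109375), 45.64409637451172)
scene floor 1977 3.6029382410617927 ((499.9420166015625, 30.011062622070312), (192.00677490234375, 106.74823760986328), 85.49523162841797)
scene rim 347 13.154903000721788 ((501.3034362792969, 32.24628448486328), (190.3088836669922, 107.95629119873047), 84.57208251953125)
side floor 164 4.540847062375008 ((498.38818359375, 30.954315185546875), (188.97531127929688, 100.26055908203125), 85.03709411621094)
side rim 121 13.129903819759875 ((499.1266174316406, 26.811843872070312), (178.59432983398438, 102.51399993896484), 84.8527603149414)
```

View pics/crop1.png

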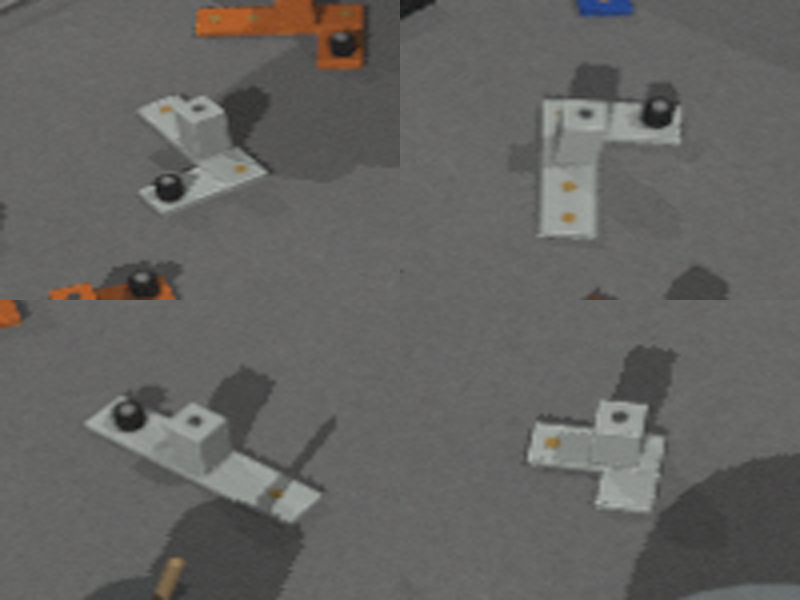

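The crop confirms it. Top left (scene 229,183) and top right (405,305) are large L's with rollers, footprint about 114 x 75 mm. Bottom left is the straight plate, and bottom right is the small L (65 x 54 mm). The two views agree on post A at about (535,-263), yaw -99.5°; post B at about (506,276), yaw 39°; and the tray at about (500,30), long axis 85°.

```bash
cat > go.py <<'E'
from h import *
import sys
def yaw(s): w,x,y,z=s['ee_rot'];return np.degrees(np.arctan2(2*(x*y+w*z),1-2*(y*y+z*z)))
def go(x,y,z,yw):
    s=sense();yn=yaw(s);p=np.array(s['eef_pos']);a=(yw-yn+180)%360-180
    c,n=np.cos(np.radians(yw)),np.sin(np.radians(yw));d=np.array([x,y,z])-p
    print('turn units %.2f; then tool shift mm x %.1f y %.1f z %.1f'%(-a/6,d[0]*c+d[1]*n,d[0]*n-d[1]*c,-d[2]),'| now',p.round(1),round(yn,1),s['time_s'],s['force'].round(1))
if __name__=='__main__': go(*map(float,sys.argv[1:]))
E
python3 go.py 535 -262.5 150 -9.5; python3 -c "
import rig;print([n for n in dir(rig) if n[0]!='_'],getattr(rig,'grip_depth',None))"
```

```text
turn units 5.52; then tool shift mm x 284.4 y -269.1 z 80.9 | now [ 210.1 -480.9  230.9] 23.6 0.15 [-0.1  0.3  1.4]
['PlanningError', 'capture', 'finish_job', 'grip_depth', 'sense'] 18.700000000000003
```

Call:
servo_tool([
  [-1,[0.02,-0.02,0],[0,0,1]],
  [-1,[0,0,0],[0,0,1]],
  [-1,[0,0,0],[0,0,1]],
  [-1,[0,0,0],[0,0,1]],
  [-1,[0,0,0],[0,0,1]],
  [-1,[0,0,0],[0,0,0.52]],
  [-1,[0.025,-0.025,0],[0,0,0]],
  [-1,[0.025,-0.025,0],[0,0,0]],
  [-1,[0.025,-0.025,0],[0,0,0]],
  [-1,[0.025,-0.025,0],[0,0,0]],
])

```text
time_s: 0.98
eef_pos: [336.6, -371.6, 231.2]
ee_rot: [-0.0, 0.997, -0.083, -0.0]
force: [-0.9, -0.4, -0.5]
grip_width: 1.0
grip_force: 0.0
```

Call:
servo_tool([
  [-1,[0.025,-0.025,0],[0,0,0]],
  [-1,[0.025,-0.025,0.01],[0,0,0]],
  [-1,[0.025,-0.025,0.01],[0,0,0]],
  [-1,[0.025,-0.025,0.01],[0,0,0]],
  [-1,[0.025,-0.02,0.01],[0,0,0]],
  [-1,[0.02,-0.01,0.02],[0,0,0]],
  [-1,[0,0,0.02],[0,0,0]],
  [-1,[0,0,0],[0,0,0]],
  [-1,[0,0,0],[0,0,0]],
])

```text
time_s: 1.73
eef_pos: [499.7, -268.3, 150.8]
ee_rot: [-0.001, 0.997, -0.083, -0.001]
force: [-0.1, 0.2, 0.1]
grip_width: 0.997
grip_force: 0.0
```

```bash
python3 go.py 535 -262.5 150 -9.5;python3 - <<'E'
from m import *
s=sense();c=capture('wrist');cv2.imwrite('pics/w1.png',c['pixels'][...,::-1]);look('w',c,s,(535,-262))
E
```

```text
turn units -0.00; then tool shift mm x 33.9 y -11.5 z 0.8 | now [ 499.7 -268.3  150.8] -9.5 1.7333 [-0.1  0.2  0.1]
w post n 1209 [ 535.4 -266.    57.9] ((534.8654174804688, -265.6202392578125), (23.778121948242188, 23.64493751525879), 80.61283111572266)
  plate 5325 9.9 ((547.7523193359375, -259.95391845703125), (114.2875747680664, 137.94461059570312), 14.117650032043457)
  roller 236 [ 583.1 -244.3   25.6]
```

Call:
servo_tool([
  [-1,[0.017,-0.0045,0.02],[0,0,0]],
  [-1,[0.0173,-0.0046,0.025],[0,0,0]],
  [-1,[0,0,0.025],[0,0,0]],
  [-1,[0,0,0.025],[0,0,0]],
  [-1,[0,0,0.02],[0,0,0]],
  [-1,[0,0,0.017],[0,0,0]],
  [-1,[0,0,0],[0,0,0]],
  [-1,[0,0,0],[0,0,0]],
], squeeze=50)

```text
time_s: 2.45
eef_pos: [535.5, -266.0, 20.5]
ee_rot: [0.0, 0.997, -0.084, 0.0]
force: [0.8, -0.6, 1.1]
grip_width: 1.0
grip_force: 0.0
```

Call:
servo_tool([
  [1,[0,0,0],[0,0,0]],
  [1,[0,0,0],[0,0,0]],
  [1,[0,0,0],[0,0,0]],
  [1,[0,0,0],[0,0,0]],
  [1,[0,0,0],[0,0,0]],
  [1,[0,0,0],[0,0,0]],
  [1,[0,0,0],[0,0,0]],
  [1,[0,0,0],[0,0,0]],
  [1,[0,0,0],[0,0,0]],
  [1,[0,0,0],[0,0,0]],
])

```text
time_s: 3.28
eef_pos: [535.7, -265.4, 19.9]
ee_rot: [0.0, 0.997, -0.083, 0.0]
force: [-0.7, 0.4, 5.7]
grip_width: 0.277
grip_force: 50.7
```

Call:
servo_tool([
  [1,[0,0,-0.01],[0,0,0]],
  [1,[0,0,-0.02],[0,0,0]],
  [1,[0,0,-0.025],[0,0,0]],
  [1,[0,0,-0.02],[0,0,-0.75]],
  [1,[0,0,-0.01],[0,0,0]],
  [1,[-0.01,-0.018,0],[0,0,0]],
  [1,[-0.015,-0.026,0],[0,0,0]],
  [1,[-0.017,-0.03,0],[0,0,0]],
  [1,[-0.017,-0.03,0],[0,0,0]],
  [1,[-0.017,-0.03,0],[0,0,0]],
])

```text
time_s: 4.12
eef_pos: [470.1, -123.6, 103.8]
ee_rot: [-0.0, 0.999, -0.045, -0.001]
force: [1.0, -0.2, -1.7]
grip_width: 0.276
grip_force: 49.8
```

Call:
servo_tool([
  [1,[-0.017,-0.03,0],[0,0,0]],
  [1,[-0.017,-0.03,0],[0,0,0]],
  [1,[-0.017,-0.03,0],[0,0,0]],
  [1,[-0.015,-0.026,0],[0,0,0]],
  [1,[-0.013,-0.02,0],[0,0,0]],
  [1,[-0.006,-0.012,0],[0,0,0]],
  [1,[0,0,0],[0,0,0]],
  [1,[0,0,0],[0,0,0]],
  [1,[0,0,0],[0,0,0]],
])

```text
time_s: 4.87
eef_pos: [400.1, 29.3, 104.3]
ee_rot: [0.0, 0.999, -0.044, 0.0]
force: [0.4, -0.3, -2.7]
grip_width: 0.275
grip_force: 49.8
```

Run:
```python
from m import *
s=sense();c=capture('wrist');print(s['eef_pos'],s['grip_width'],s['force']);np.save('w2.npy',dict(c=c,s=s),allow_pickle=True)
P=cloud(c,s);d=c['pixels'].max(-1)<45
im=c['pixels'][...,::-1].copy()
near=(abs(P[...,0]-500)<80)&(abs(P[...,1]-30)<125)
f=near&(P[...,2]<8)&(P[...,2]>3)&d;w=near&(P[...,2]>11)&(P[...,2]<18)
for m in (f,w): print(m.sum(),np.median(P[m][:,2]),cv2.minAreaRect(P[m][:,:2].astype(np.float32)),P[m].min(0),P[m].max(0))
im[w]=(0,0,255);im[f]=(0,150,0)
cv2.imwrite('pics/w2.png',im)
```

```text
[400.13489333  29.27492212 104.26868083] 0.27535487218295723 [ 0.39502333 -0.25409179 -2.69643143]
1474 5.890853608182198 ((539.9816284179688, 1.116973876953125), (130.44073486328125, 12.492155075073242), 85.3921127319336) [529.49500143 -64.30920309   3.53872306] [551.43162168  65.62599264   7.99594688]
7981 15.584400040773488 ((500.0848388671875, 29.844528198242188), (189.31900024414062, 105.04937744140625), 85.2804946899414) [440.90488007 -68.2523712   11.00269533] [559.82328359 127.55274318  17.9918896 ]
```

View pics/w2.png

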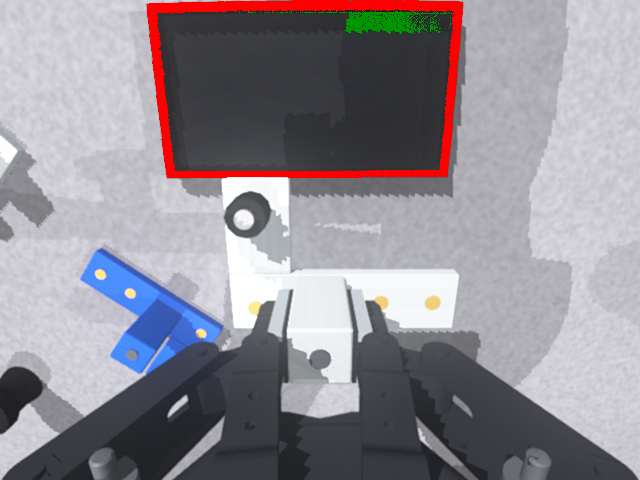

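The red rim overlay outlines the whole tray, corners about (150,5), (462,3), (447,175), (168,177). Its centre is (500,30) and its angle 85.3°. The held plate has its foot and roller (247,213) towards the tray, as planned.

Call:
servo_tool([
  [1,[0.01,-0.006,0],[0,0,0]],
  [1,[0.02,-0.011,0],[0,0,0]],
  [1,[0.02,-0.011,0],[0,0,0]],
  [1,[0.02,-0.011,0],[0,0,0]],
  [1,[0.0103,-0.0057,0],[0,0,0]],
  [1,[0,0,0.015],[0,0,0]],
  [1,[0,0,0.02],[0,0,0]],
  [1,[0,0,0.02],[0,0,0]],
  [1,[0,0,0.012],[0,0,0]],
  [1,[0,0,0],[0,0,0]],
])

```text
time_s: 5.75
eef_pos: [482.6, 66.6, 34.9]
ee_rot: [-0.0, 0.999, -0.045, -0.002]
force: [-0.4, 1.2, -2.0]
grip_width: 0.275
grip_force: 49.7
```

Call:
servo_tool([
  [1,[0,0,0.005],[0,0,0]],
  [1,[0,0,0.003],[0,0,0]],
  [1,[0,0,0.002],[0,0,0]],
  [1,[0,0,0],[0,0,0]],
  [1,[0,0,0],[0,0,0]],
])

```text
time_s: 6.17
eef_pos: [483.9, 67.3, 27.7]
ee_rot: [0.0, 0.999, -0.044, 0.0]
force: [-0.4, 0.5, -3.2]
grip_width: 0.271
grip_force: 49.7
```

Call:
servo_tool([
  [1,[0,0,0.002],[0,0,0]],
  [1,[0,0,0.002],[0,0,0]],
  [1,[0,0,0],[0,0,0]],
  [1,[0,0,0],[0,0,0]],
  [1,[0,0,0],[0,0,0]],
])

```text
time_s: 6.58
eef_pos: [484.0, 67.3, 23.9]
ee_rot: [0.0, 0.999, -0.044, 0.0]
force: [-1.9, 0.4, 5.0]
grip_width: 0.275
grip_force: 50.9
```

Contact with the floor, so release, retreat upwards, then check.

Call:
servo_tool([
  [-1,[0,0,0],[0,0,0]],
  [-1,[0,0,0],[0,0,0]],
  [-1,[0,0,0],[0,0,0]],
  [-1,[0,0,0],[0,0,0]],
  [-1,[0,0,0],[0,0,0]],
  [-1,[0,0,0],[0,0,0]],
  [-1,[0,0,-0.015],[0,0,0]],
  [-1,[0,0,-0.025],[0,0,0]],
  [-1,[0,0,-0.03],[0,0,0]],
  [-1,[0,0,-0.03],[0,0,0]],
])

```text
time_s: 7.42
eef_pos: [483.3, 67.3, 124.3]
ee_rot: [-0.0, 0.999, -0.044, -0.001]
force: [1.1, 0.6, 0.6]
grip_width: 0.999
grip_force: 0.0
```

```bash
python3 - <<'E'
from m import *
s=sense();c=capture('wrist');cv2.imwrite('pics/w3.png',c['pixels'][...,::-1]);look('w',c,s,(484,67))
P=cloud(c,s);m=(abs(P[...,0]-500)<45)&(abs(P[...,1]-20)<70)&mask(c)&(P[...,2]>8)&(P[...,2]<20)
print(m.sum(),np.percentile(P[m][:,2],[5,50,95]),cv2.minAreaRect(P[m][:,:2].astype(np.float32)))
E
python3 go.py 506 276 150 38.9
```

```text
w post n 866 [485.6  67.2  60.3] ((483.4901428222656, 67.54300689697266), (23.954317092895508, 24.310131072998047), 85.27152252197266)
  plate 977 6.2 ((485.1746520996094, 60.3392333984375), (138.5069580078125, 87.14326477050781), 63.69279861450195)
  roller 11 [535.9  89.   29.1]
4124 [12.43312681 13.91682365 15.13465854] ((499.6943664550781, 44.340423583984375), (87.40885162353516, 91.29019165039062), 0.01905561424791813)
turn units -7.32; then tool shift mm x 146.6 y -150.0 z -20.0 | now [486.1  67.2 130. ] -5.0 7.4667 [ 3.5 -0.5  5.7]
```

View pics/w3.png

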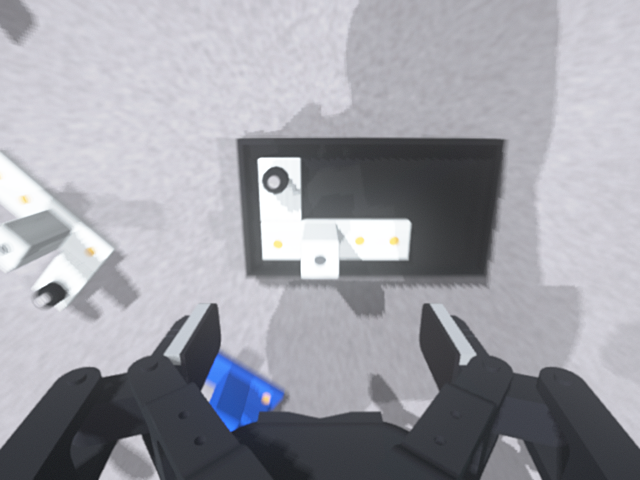

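Plate A lies flat in the tray (post at (320,260), foot and roller at (275,180)), clear of all walls and parallel to them. Next is B.

Call:
servo_tool([
  [-1,[0,0,-0.02],[0,0,-1]],
  [-1,[0,0,0],[0,0,-1]],
  [-1,[0,0,0],[0,0,-1]],
  [-1,[0,0,0],[0,0,-1]],
  [-1,[0,0,0],[0,0,-1]],
  [-1,[0,0,0],[0,0,-1]],
  [-1,[0,0,0],[0,0,-1]],
  [-1,[0,0,0],[0,0,-0.32]],
  [-1,[0.015,-0.02,0],[0,0,0]],
  [-1,[0.018,-0.026,0],[0,0,0]],
])

```text
time_s: 8.3
eef_pos: [480.8, 123.2, 143.1]
ee_rot: [0.0, 0.943, 0.331, 0.0]
force: [-0.4, 0.7, -0.3]
grip_width: 0.998
grip_force: 0.0
```

Call:
servo_tool([
  [-1,[0.02,-0.026,0],[0,0,0]],
  [-1,[0.02,-0.026,0],[0,0,0]],
  [-1,[0.02,-0.026,0],[0,0,0]],
  [-1,[0.014,-0.018,0],[0,0,0]],
  [-1,[0.008,-0.008,0],[0,0,0]],
  [-1,[0,0,0],[0,0,0]],
  [-1,[0,0,0],[0,0,0]],
])

```text
time_s: 8.88
eef_pos: [479.0, 255.9, 143.0]
ee_rot: [0.0, 0.943, 0.333, -0.0]
force: [0.2, -0.1, -0.4]
grip_width: 1.003
grip_force: 0.0
```

```bash
python3 - <<'E'
from m import *
s=sense();c=capture('wrist');cv2.imwrite('pics/w4.png',c['pixels'][...,::-1]);look('w',c,s,(506,276))
E
python3 go.py 506 276 18 38.9
```

```text
w post n 1286 [507.7 274.8  57.8] ((507.2279052734375, 274.4916076660156), (23.77254295349121, 24.157543182373047), 39.35526657104492)
  plate 5312 9.9 ((508.3293151855469, 282.011474609375), (118.044189453125, 135.2709503173828), 63.23286819458008)
  roller 221 [457.9 288.4  25.4]
turn units -0.01; then tool shift mm x 33.9 y 0.8 z 125.1 | now [479.1 255.3 143.1] 38.9 8.9333 [-0.4 -0.5 -0.3]
```

Call:
servo_tool([
  [-1,[0.017,0.0012,0.015],[0,0,0]],
  [-1,[0.0168,0.0013,0.02],[0,0,0]],
  [-1,[0,0,0.025],[0,0,-0.05]],
  [-1,[0,0,0.025],[0,0,0]],
  [-1,[0,0,0.023],[0,0,0]],
  [-1,[0,0,0.015],[0,0,0]],
  [-1,[0,0,0],[0,0,0]],
  [-1,[0,0,0],[0,0,0]],
], squeeze=50)

```text
time_s: 9.6
eef_pos: [507.1, 274.4, 20.3]
ee_rot: [0.0, 0.942, 0.335, -0.0]
force: [0.4, -0.1, -0.3]
grip_width: 0.996
grip_force: 0.0
```

Call:
servo_tool([
  [1,[0,0,0],[0,0,0]],
  [1,[0,0,0],[0,0,0]],
  [1,[0,0,0],[0,0,0]],
  [1,[0,0,0],[0,0,0]],
  [1,[0,0,0],[0,0,0]],
  [1,[0,0,0],[0,0,0]],
  [1,[0,0,0],[0,0,0]],
  [1,[0,0,0],[0,0,0]],
  [1,[0,0,0],[0,0,0]],
  [1,[0,0,0],[0,0,0]],
])

```text
time_s: 10.43
eef_pos: [507.2, 275.7, 20.9]
ee_rot: [0.0, 0.942, 0.335, 0.0]
force: [-0.8, -0.7, 5.1]
grip_width: 0.275
grip_force: 50.4
```

Call:
servo_tool([
  [1,[0,0,-0.01],[0,0,0]],
  [1,[0,0,-0.02],[0,0,0]],
  [1,[0,0,-0.025],[0,0,0]],
  [1,[0,0,-0.025],[0,0,0]],
  [1,[0,0,-0.025],[0,0,0]],
  [1,[0,0,-0.01],[0,0,0]],
  [1,[0,0,0],[0,0,0]],
  [1,[0,0,0],[0,0,0]],
])

```text
time_s: 11.1
eef_pos: [506.5, 275.4, 134.5]
ee_rot: [-0.0, 0.942, 0.335, -0.0]
force: [-0.3, 0.3, -2.6]
grip_width: 0.273
grip_force: 49.5
```

```bash
python3 go.py 517.1 -7.7 135 85.3
```

```text
turn units -7.68; then tool shift mm x -281.3 y 33.8 z -0.5 | now [506.5 275.4 134.5] 39.2 11.1 [-0.3  0.3 -2.6]
```

Call:
servo_tool([
  [1,[0,0,0],[0,0,-0.7]],
  [1,[0,0,0],[0,0,-1]],
  [1,[0,0,0],[0,0,-1]],
  [1,[0,0,0],[0,0,-1]],
  [1,[0,0,0],[0,0,-1]],
  [1,[0,0,0],[0,0,-1]],
  [1,[0,0,0],[0,0,-1]],
  [1,[0,0,0],[0,0,-0.98]],
  [1,[-0.012,0.002,0],[0,0,0]],
  [1,[-0.022,0.003,0],[0,0,0]],
])

```text
time_s: 11.93
eef_pos: [508.1, 241.5, 133.4]
ee_rot: [-0.001, 0.736, 0.677, -0.001]
force: [-0.7, -0.1, -2.7]
grip_width: 0.277
grip_force: 49.4
```

Call:
servo_tool([
  [1,[-0.03,0.0035,0],[0,0,0]],
  [1,[-0.035,0.004,0],[0,0,0]],
  [1,[-0.035,0.004,0],[0,0,0]],
  [1,[-0.035,0.004,0],[0,0,0]],
  [1,[-0.035,0.004,0],[0,0,0]],
  [1,[-0.03,0.0035,0],[0,0,0]],
  [1,[-0.025,0.003,0],[0,0,0]],
  [1,[-0.015,0.002,0],[0,0,0]],
  [1,[-0.007,0.001,0],[0,0,0]],
  [1,[0,0,0],[0,0,0]],
])

```text
time_s: 12.77
eef_pos: [517.1, -8.7, 134.3]
ee_rot: [-0.001, 0.737, 0.676, -0.001]
force: [0.4, -0.3, -1.8]
grip_width: 0.273
grip_force: 49.4
```

```bash
python3 - <<'E'
from h import *
s=sense();c=capture('wrist');cv2.imwrite('pics/w5.png',c['pixels'][...,::-1])
E
python3 go.py 517.1 -7.7 25 85.3
```

```text
turn units -0.03; then tool shift mm x -0.2 y 0.0 z 109.5 | now [517.1  -7.5 134.5] 85.1 12.8167 [-0.7  0.4 -1.4]
```

View pics/w5.png

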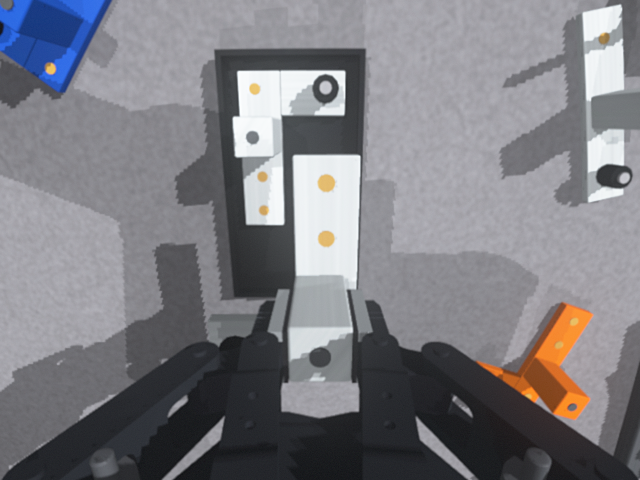

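Plate B hovers over the free side of the tray, its arm (327,210) parallel to A (post at (253,137)) and turned half a turn from it. I'll lower it straight down.

Call:
servo_tool([
  [1,[0,0,0.01],[0,0,0]],
  [1,[0,0,0.02],[0,0,0]],
  [1,[0,0,0.02],[0,0,0]],
  [1,[0,0,0.02],[0,0,0]],
  [1,[0,0,0.015],[0,0,0]],
  [1,[0,0,0.01],[0,0,0]],
  [1,[0,0,0.006],[0,0,0]],
  [1,[0,0,0],[0,0,0]],
  [1,[0,0,0],[0,0,0]],
])

```text
time_s: 13.57
eef_pos: [517.8, -7.0, 34.6]
ee_rot: [0.0, 0.736, 0.678, 0.0]
force: [0.3, -0.2, -2.1]
grip_width: 0.273
grip_force: 49.4
```

Call:
servo_tool([
  [1,[0,0,0.003],[0,0,0]],
  [1,[0,0,0.003],[0,0,0]],
  [1,[0,0,0.002],[0,0,0]],
  [1,[0,0,0],[0,0,0]],
  [1,[0,0,0],[0,0,0]],
])

```text
time_s: 13.98
eef_pos: [517.6, -7.3, 26.3]
ee_rot: [0.0, 0.736, 0.677, -0.0]
force: [0.7, 0.8, -1.8]
grip_width: 0.275
grip_force: 49.4
```

Call:
servo_tool([
  [1,[0,0,0.001],[0,0,0]],
  [1,[0,0,0.0015],[0,0,0]],
  [1,[0,0,0],[0,0,0]],
  [1,[0,0,0],[0,0,0]],
])

```text
time_s: 14.32
eef_pos: [517.9, -7.4, 24.9]
ee_rot: [0.0, 0.736, 0.677, 0.0]
force: [-4.4, -0.3, 10.5]
grip_width: 0.274
grip_force: 51.1
```

Call:
servo_tool([
  [-1,[0,0,0],[0,0,0]],
  [-1,[0,0,0],[0,0,0]],
  [-1,[0,0,0],[0,0,0]],
  [-1,[0,0,0],[0,0,0]],
  [-1,[0,0,0],[0,0,0]],
  [-1,[0,0,0],[0,0,0]],
  [-1,[0,0,-0.015],[0,0,0]],
  [-1,[0,0,-0.025],[0,0,0]],
  [-1,[0,0,-0.03],[0,0,0]],
  [-1,[0,0,-0.03],[0,0,0]],
])

```text
time_s: 15.15
eef_pos: [517.2, -7.2, 124.7]
ee_rot: [-0.0, 0.736, 0.677, -0.0]
force: [0.3, -1.0, 0.4]
grip_width: 1.003
grip_force: 0.0
```

Call:
servo_tool([
  [-1,[0,0,-0.03],[0,0,0]],
  [-1,[-0.02,0,-0.02],[0,0,0]],
  [-1,[-0.03,0,0],[0,0,0]],
  [-1,[-0.03,0,0],[0,0,0]],
  [-1,[-0.02,0,0],[0,0,0]],
  [-1,[0,0,0],[0,0,0]],
  [-1,[0,0,0],[0,0,0]],
])

```text
time_s: 15.73
eef_pos: [509.2, -107.5, 173.6]
ee_rot: [-0.0, 0.736, 0.677, -0.0]
force: [-0.4, 0.0, -0.3]
grip_width: 1.003
grip_force: 0.0
```

Run:
```python
from m import *
s=sense();c=capture('wrist');cv2.imwrite('pics/w6.png',c['pixels'][...,::-1])
P=cloud(c,s);M=mask(c)&(P[...,2]>8)&(P[...,2]<20)&(abs(P[...,0]-500)<46)&(abs(P[...,1]-30)<90)
t=np.radians(-94.7);q=P-[500.1,29.8,0];X=q[...,0]*np.cos(t)+q[...,1]*np.sin(t);Y=-q[...,0]*np.sin(t)+q[...,1]*np.cos(t)
for nm,z0,z1,x0,y0 in [('postA',56,68,-36,-20),('postB',56,68,36,20),('rollerA',26,35,-67,24),('rollerB',26,35,67,-24)]:
    m=(P[...,2]>z0)&(P[...,2]<z1)&(np.hypot(X-x0,Y-y0)<22);print(nm,m.sum(),X[m].mean(),Y[m].mean(),P[m][:,2].mean())
for nm,b in [('A arm',(abs(X-10)<15)&(Y<0)),('A foot',(X<-55)&(Y<0)),('A foot tip',(X<-55)&(Y>0)),('B arm',(abs(X+10)<15)&(Y>0)),('B foot',(X>55)&(Y>5)),('B foot tip',(X>55)&(Y<-5))]:
    m=M&b;print(nm,m.sum(),np.median(P[m][:,2]) if m.any() else '')
print(s['time_s'])
```

```text
postA 27 -23.987205448413278 -18.669389385108122 56.86986310658309
postB 1283 36.52498654578518 21.08230777904573 61.787659048582746
rollerA 0 nan nan nan
rollerB 388 67.66871759634815 -22.498654134603402 30.193164081693297
A arm 1461 13.821738712301169
A foot 0 
A foot tip 0 
B arm 1510 13.847905529375879
B foot 1198 13.813463239908913
B foot tip 679 13.773433119697756
15.7333<stdin>:6: RuntimeWarning: Mean of empty slice.
  ret = ret.dtype.type(ret / rcount)
```

View pics/w6.png

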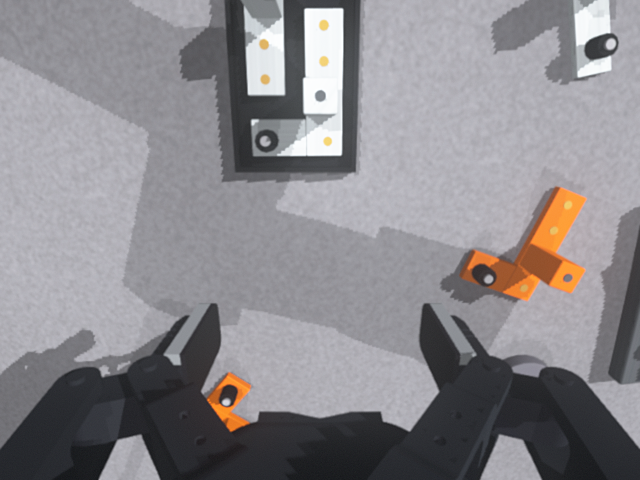

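B (post (320,96), roller (266,140)) lies flat and clear of the rim and of A. Both plates' tops measure 13.8 mm, the same level throughout.

```bash
python3 -c "
from rig import *
print(finish_job())"
```

```text
the job is handed in; nothing more can be done
None
```

Both large L-plates are in the tray, posts up, flat on its floor and half a turn apart, clear of each other and the rim; the job was handed in at about 16 s.

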